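# Crank out one toggle blank and lay it on the dip rack

## Task

Wind the dispenser's crank by its loose grip sleeve until one toggle blank (and only one) has dropped, reach in past the spring flap to take that blank out, and lay it gently in the rack's one free notch, lying across both rails and centred like its neighbours. Leave the flap shut, and the other blanks and everything else where they are.

Things in the scene. Friction and masses are not known exactly. Their poses are not given: they have to be found in the camera images.
- dispenser: plywood dispenser of toggle blanks, bolted down. Origin on the table, straight under the pick-up place; +x to its back, +y the crank side, z up. Base plate x -66..122, y -92..92, 12 mm thick. In front a pick-up bay, 160 mm wide inside (y -80..80, cheeks 6 mm), whose only mouth slopes 38 degrees down to the front, from the flap's hinge to the lip; the spring flap fills the mouth
- pickup (a point): where the centre of a delivered blank rests, along the dispenser's y, 80 mm high, 52 mm behind the mouth measured square to it and 44 mm down the slope from the hinge. It lies on a cradle 34 mm wide with a 20 mm end stop in front; both ends stand 9 mm out, with 54 mm free beside each end and 40 mm below for the fingertips
- flap_hinge (a point): middle of the flap's hinge line (along the dispenser's y): upper, back edge of the mouth, 148 mm high. A hood rises from here at about 50 degrees to the back, so the bay cannot be entered straight down: go in square to the mouth, the fingers 38 degrees from vertical, pointing down and to the back
- lip (a point): middle of the top edge of the bay's front wall: lower, front edge of the mouth, 66 mm down the slope from the hinge, 107 mm high
- case_top (a point): middle of the closed top of the clear magazine tower (x 48..92, y -36..36 mm, 287 mm high), which stands on the plywood drum case (x 40..116, y -34..34 mm, 212 mm high)
- flap (a joint): flap angle (rad): 0 shut, up to 1.1 pushed inwards. Clear panel 156 mm wide, 56 mm from hinge to free edge, 3 mm thick. A spring shuts it (0.03 to 0.08 N m, under 2 N at the edge); it does not stay open. It swings clear over a blank at the pick-up place. Fingers that grip the blank by its two flat ends carry the flap on their backs going in and coming out
- crank (a joint): crank and feed drum angle (rad) about the dispenser's +y: 0 arm up, growing as the grip goes over the top to the back. Starts at -1.2..1.2, stays where left, takes about 10 N at the grip. Near 3.1 the lowest blank drops into the drum's groove, near 5.9 it falls out and rolls to the pick-up place within 1 s. Stop at 6.1 to 8.0: past 8.8 a second blank follows. Backwards (angles negative) works alike
- crank_axis (a point): point on the crank's axis, 184 mm high, level (along the dispenser's y) with the middle of the grip sleeve; the sleeve circles it at 50 mm
- sleeve: loose wooden grip sleeve, 23 mm across, 62 mm long, lying along the dispenser's y and spinning freely on the crank pin 50 mm from the axis; origin at its middle. Its inner end is 2 mm from the crank arm. Held fast, it keeps its own direction while the crank turns
- blank0_mid (a point): centre of the blank to be delivered: plain beech cylinder, 18 mm diameter, 52 mm long, about 14 g, its long axis y. At the start it lies lowest in the closed magazine above the drum
- blank1_mid (a point): centre of the next blank in the magazine, same kind; it stays there
- blank2_mid (a point): centre of the topmost blank in the magazine, same kind; it stays there
- rack: wooden dip rack fixed on the table: base 196 x 60 x 8 mm, origin on the table under its centre, x along the rack. Two rails 8 mm thick at y -13 and 13 mm, tooth tops 64 mm high, with four V notches at x -60, -20, 20 and 60 mm; the one at x = 20 is free. A blank lies across both rails, along the rack's y, its centre 57 mm high, its ends 9 mm proud of the rails
- free_notch (a point): where the centre of a blank lies when it rests in the free notch, centred across the rails; axes as the rack's
- set0_mid (a point): centre of a blank already lying in the rack's notch at x = -60 mm, same kind as the others
- set1_mid (a point): centre of a blank already lying in the rack's notch at x = -20 mm, same kind as the others
- set3_mid (a point): centre of a blank already lying in the rack's notch at x = 60 mm, same kind as the others
- mug: white stoneware mug, 82 mm across, 90 mm high, with a handle; origin under its centre
- jar: small lidded amber jar, 66 mm across, 75 mm high; origin under its centre
- can: plain aluminium can, 66 mm across, 115 mm high; origin under its centre
- pump: pump bottle, 68 mm across, about 173 mm high; origin under its centre
- tonic: brown bottle, 58 mm across, 165 mm high; origin under its centre
- tin: flat round lidded tin, 66 mm across, 36 mm high; origin under its centre
- spool: bare wooden thread spool standing up, 38 mm across, 46 mm high; origin under its centre

How it is judged:
By the outcome, as a careful person would: the job done as asked, in the order asked, and still so for the second after the job is handed in, with the robot touching nothing.
It also fails if it takes over 64 s, if anything falls off the work surface, if the arm or the gripper's body presses on something with over 40 N, if the wrist force passes 120 N, or if a joint passes its speed limit or range.

## Robot

A 6-joint arm with a two-finger parallel gripper is mounted at the origin on the work surface. World frame = base frame: x ahead of the robot, y to its left, z up, the work surface at z = 0. Lengths are in m, angles in rad, forces in N, time in s.
With the tool pointing down it reaches from about 0.25 to 0.775 m from the base axis. Payload 4 kg.
Tool frame: the origin (TCP) lies on the centre line of the jaws, within the pads' length; the fingertips stand 25 mm ahead of it and the grasp point (between the pads) lies 6 mm ahead of it; z points along the fingers, y is the line along which they close (so a half turn about z gives the same grasp; the last joint's range is limited). The gripper opens to 94 mm and grips with 3 to 60 N. Pads are 16 mm wide; open, the fingers measure 119 mm over their backs; the gripper's body (75 mm by 177 mm) begins 78 mm behind the grasp point.
Start: joints at [1.028, 0.087, 1.371, -0, 1.684, -0.103], TCP at [0.234, 0.498, 0.231] pointing down, gripper open.
Joint ranges: [-3.1, 3.1], [-0.76, 2.03], [0.27, 2.55], [-1.08, 4.22], [0.17, 2.65], [-2.57, 2.57]. Speed limits (rad/s): [2.79, 2.79, 3.14, 3.14, 3.14, 3.14].

## Interface

Orientations are given as [roll, pitch, yaw] about the fixed x, y, z axes, in that order (R = Rz(yaw) Ry(pitch) Rx(roll)).
In Python, from bench import robot, imaging gives the robot as it stands. The module is installed in compiled form; this text tells all that it offers.
- The arm moves only by the tool drive_tool, never from a script. Its argument "series" is a list of rows, each a list of 3 entries, a list of its own where there are three numbers: the finger opening in m, from 0 to 0.094, then the shift along the tool's x, y, z in m, then the turn, a rotation vector about the tool's x, y, z in rad. A call has 1 to 5 rows; each row is the pose to reach, as a shift and turn from the pose commanded when the call began, along the tool's axes at that moment; what a row does not reach only later rows make up. A row lasts 1/8 s, in which the tool goes at most 62.5 mm and 10.7 degrees, less where a joint would pass 70% of its speed; a pose out of reach is approached as far as the arm can. A call with a gripper value outside its range is refused whole. The fingers move at their own pace and stop on an object; the grip force is fixed at half the most. Time passes only in rows, so rows that repeat a pose let the fingers close. It gives the time, the measured TCP pose, the force, the opening and the grip force at its end, in the units of the state.
- robot.get_obs(): the state, without advancing time (a new reading comes with each control period).
- imaging.snapshot(name): name is "side" or "top"; returns the picture (480x640x3 uint8, red, green, blue); there is no depth.
- imaging.get_calibration(name): a dict with "intrinsics" (3x3 intrinsics, pixels), "position" and "rotation" of the camera in the world. Camera axes: x right, y up, looking along -z (the intrinsics and any distortion apply to the point x, -y, -z); pixel columns grow to the right and rows downward; lengths in m; the calibration is good to about 2 mm. A picture is of the moment at which its call begins. get_calibration takes no time and is no camera call.
- robot.close_job(): hands the job in; it is judged then, once.
The state is a dict: "time": time; "joint_positions": joint angles; "qvel": joint speeds; "joint_torque": joint torques, N m; "tool_pos": TCP position; "ee_rot": TCP orientation; "wrist_force": force on the tool from outside, world axes, zero at the start; "wrist_torque": the same for the moment, N m; "width": finger opening in m; "finger_force": force on a finger pad.
Only numpy, scipy, OpenCV 4.12 (cv2) and the standard library are available. Lean on these libraries where they do the work, as an engineer would, in place of code of your own. Each camera call takes 0.05 s, during which the arm holds its last target. There are 200 camera calls.

## Working session

There is one attempt and no reset: what is moved stays moved. The work goes in short steps, Python scripts to look and compute and a tool call to move; the robot and the scene stay as the last step left them, time stands still between calls to the robot, and variables do not carry over. Pictures are saved under pics/ and viewed, at most 10 in all, crops included, and the job is handed in when it is done.

Besides the shell and the picture viewer there is one more tool, called after "Call:" as a command line: name --argument value ..., lists and objects as JSON in quotes. drive_tool: Moves the arm, as the interface text tells. Its arguments: {"type":"object","properties":{"series":{"type":"array"}},"required":["series"]}

```bash
mkdir -p pics; python3 - <<'E'
from bench import robot, imaging
import cv2, json, numpy as np
for n in("side","top"):
    im=imaging.snapshot(n); cv2.imwrite(f"pics/{n}0.png",im[:,:,::-1])
    c=imaging.get_calibration(n); print(n,{k:np.round(v,4).tolist() if not isinstance(v,str) else v for k,v in c.items()})
o=robot.get_obs(); print({k:np.round(v,4).tolist() for k,v in o.items()})
E
```

```text
side {'intrinsics': [[489.9244, 0.0, 316.3006], [0.0, 489.9244, 242.5882], [0.0, 0.0, 1.0]], 'position': [0.0274, -0.6195, 0.9134], 'rotation': [0.831, -0.0171, -0.7096]}
top {'intrinsics': [[507.3761, 0.0, 309.593], [0.0, 507.3761, 237.3406], [0.0, 0.0, 1.0]], 'position': [0.3348, -0.0501, 1.3476], 'rotation': [0.1623, -0.0003, -1.5813]}
{'time': 0.1, 'joint_positions': [1.0279, 0.0879, 1.372, -0.0, 1.6836, -0.1031], 'qvel': [0.0011, 0.0004, -0.0046, -0.0007, -0.0014, -0.0003], 'joint_torque': [0.0021, -34.125, -30.3303, 0.072, 0.0304, -0.0001], 'tool_pos': [0.234, 0.4973, 0.2294], 'ee_rot': [-3.1396, -0.0002, 2.7018], 'wrist_force': [-0.3497, 0.0283, 0.6292], 'wrist_torque': [0.0415, 0.0332, -0.0187], 'finger_force': 0.0, 'width': 0.0941}
```

View pics/side0.png

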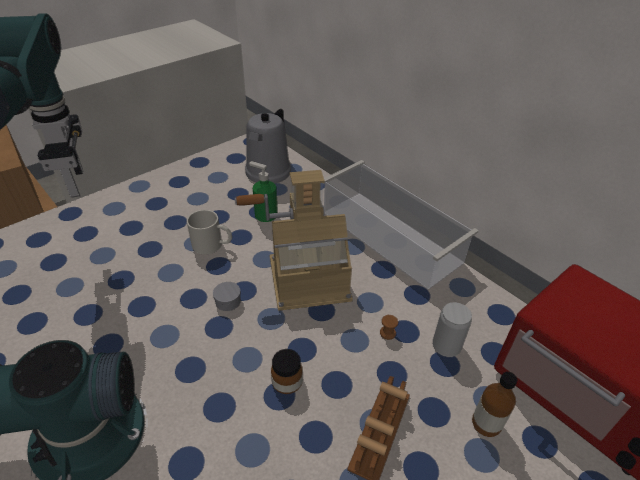

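View pics/top0.png

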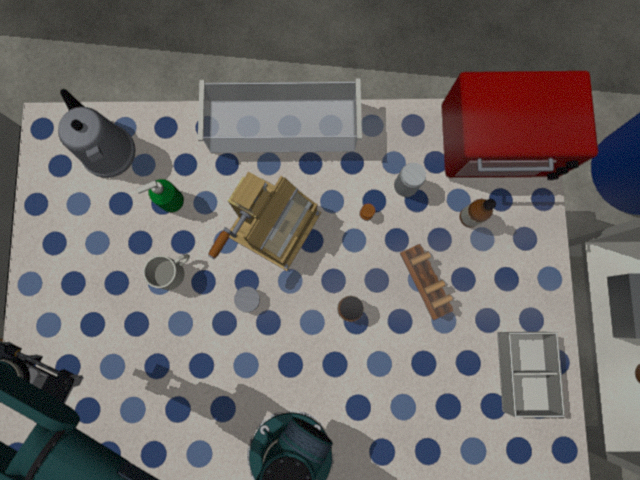

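```bash
python3 - <<'E'
import cv2, numpy as np
t=cv2.imread("pics/top0.png"); s=cv2.imread("pics/side0.png")
def crop(im,x0,y0,w,h,k):
    c=cv2.resize(im[y0:y0+h,x0:x0+w],None,fx=k,fy=k,interpolation=cv2.INTER_CUBIC)
    for i in range(0,w,20):
        cv2.line(c,(i*k,0),(i*k,6),(0,0,255),1); cv2.putText(c,str(x0+i),(i*k+2,16),0,.35,(0,0,255),1)
    for i in range(0,h,20):
        cv2.line(c,(0,i*k),(6,i*k),(0,0,255),1); cv2.putText(c,str(y0+i),(8,i*k+4),0,.35,(0,0,255),1)
    return c
C=np.zeros((600,800,3),np.uint8)
def put(c,x,y): C[y:y+c.shape[0],x:x+c.shape[1]]=c[:600-y,:800-x]
put(crop(t,200,165,130,110,3),0,0)
put(crop(s,232,160,130,155,3),400,0)
put(crop(t,390,235,80,90,3),0,332)
put(crop(s,340,370,75,110,2),245,332)
cv2.imwrite("pics/z.png",C)
E
```

```text
(no output)
```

View pics/z.png

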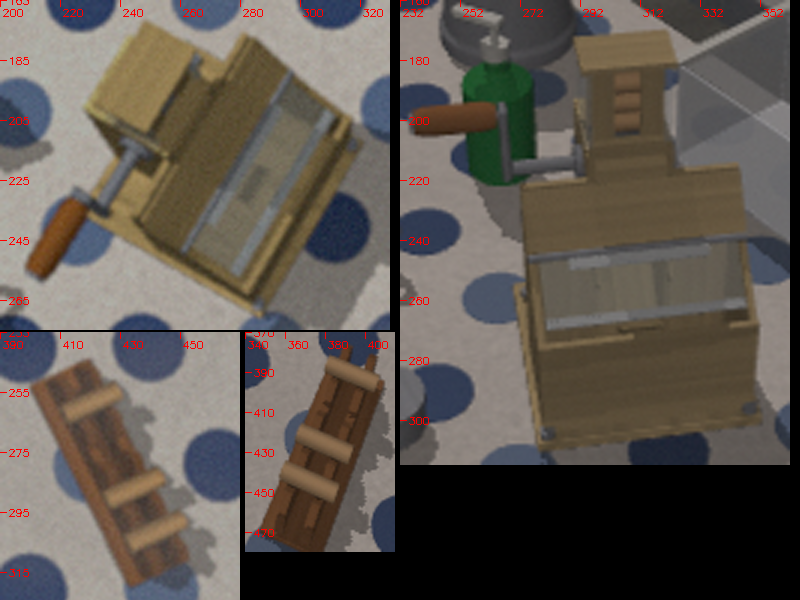

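The pictures show the dispenser with its crank at the lower left in the top view (sleeve centre about (220,244) top, (250,199) side). The rack's set blanks are at (421,258), (435,287) and (442,301) in the top view. The free notch lies between the first two.

```bash
cat > h.py <<'E'
import numpy as np
from bench import robot, imaging
from scipy.spatial.transform import Rotation as R
from scipy.optimize import least_squares
CAL={n:imaging.get_calibration(n) for n in("side","top")}
def proj(n,p):
    c=CAL[n]; q=R.from_euler('xyz',c["rotation"]).inv().apply(np.atleast_2d(p)-c["position"])*[1,-1,-1]
    u=q@np.array(c["intrinsics"]).T
    return u[:,:2]/u[:,2:]
def place(P,x,y,yaw): return R.from_euler('z',yaw).apply(P)+[x,y,0]
def tri(ps,pt):
    return least_squares(lambda p:np.r_[(proj("side",p)-ps)[0],(proj("top",p)-pt)[0]],[.4,0,.1]).x
E
cat > fit.py <<'E'
from h import *
def fit(x0,obs,model):
    r=least_squares(lambda v:np.concatenate([(proj(n,model(v,k))[0]-px) for n,k,px in obs]),x0,loss='soft_l1',f_scale=1.5)
    for n,k,px in obs: print(n,k,np.round(proj(n,model(r.x,k))[0]-px,1))
    return r.x
m=1e-3
def dm(v,k):
    x,y,yaw,a,cx,cy=v
    if k=='sl': P=np.array([cx+.05*np.sin(a),cy,.184+.05*np.cos(a)])
    elif k=='si': P=np.array([cx+.05*np.sin(a),cy-.031,.184+.05*np.cos(a)])
    elif k=='so': P=np.array([cx+.05*np.sin(a),cy+.031,.184+.05*np.cos(a)])
    else: P=np.array(k)*m
    return place(P,x,y,yaw)
# lip / hinge x: mouth normal geometry
s,c=np.sin(np.radians(38)),np.cos(np.radians(38))
# slope dir (front,down)=(-c,-s); inward normal (+s,-c); pickup x=0,z=80
hx=0+44*c-52*s; lx=hx-66*c; print('hinge x',hx,'z',80+44*s+52*c,'lip x',lx)
obs=[("top",(-66,92,12),(287.3,270.3)),("top",(-66,-92,12),(319.3,214.3)),
("side",(-66,92,0),(279,310)),("side",(-66,-92,0),(352,301.5)),
("side",(lx,86,107),(279.7,275.3)),("side",(lx,-86,107),(351,267.3)),
("side",(48,36,287),(293,183.3)),("side",(48,-36,287),(324.7,182)),("side",(92,36,287),(290.3,173.3)),("side",(92,-36,287),(321.3,171)),
("top",(92,36,287),(228.3,200)),("top",(92,-36,287),(249.3,172.3)),("top",(48,-36,287),(267.7,182.3)),("top",(48,36,287),(248,211.7)),
("side",'sl',(249.7,199.3)),("top",'sl',(219.7,244)),("side",'si',(263.6,198.7)),("side",'so',(236.3,200)),("top",'si',(226.8,233.2)),("top",'so',(212.7,255)),
("side",(hx,80,148),(274.3,246)),("side",(hx,-80,148),(346.3,239.3))]
v=fit([.55,.05,.6,0,.078,.1],obs,dm); print('disp',np.round(v,4)); print('sleeve',dm(v,'sl'))
obs=[("top",(60,0,57),(421,258.3)),("top",(-20,0,57),(435.3,287)),("top",(-60,0,57),(442.3,301.3)),
("side",(60,0,57),(394,391)),("side",(-20,0,57),(380,426.5)),("side",(-60,0,57),(372.5,445)),
("top",(98,30,8),(400,253.3)),("top",(98,-30,8),(420.7,244.3)),("top",(-98,-30,8),(453.3,311)),("top",(-98,30,8),(433.3,320))]
w=fit([.4,-.25,.5],obs,lambda v,k:place(np.array(k)*m,*v)); print('rack',np.round(w,4),'free',place(np.array([.02,0,.057]),*w))
E
python3 fit.py
```

```text
hinge x 2.658076441761537 z 148.0656641018785 lip x -49.35063329628211
top (-66, 92, 12) [0.5 1.8]
top (-66, -92, 12) [ 3.5 -1.1]
side (-66, 92, 0) [-1.8  0.7]
side (-66, -92, 0) [0.1 0.3]
side (np.float64(-49.35063329628211), 86, 107) [-2.4 -0.9]
side (np.float64(-49.35063329628211), -86, 107) [ 0.1 -0.9]
side (48, 36, 287) [-0.8 -0.4]
side (48, -36, 287) [-0.1 -1.8]
side (92, 36, 287) [-0.6 -1.7]
side (92, -36, 287) [-0.2 -1.9]
top (92, 36, 287) [4.2 0.3]
top (92, -36, 287) [ 0.7 -0. ]
top (48, -36, 287) [-0.3 -0. ]
top (48, 36, 287) [ 1.9 -1.3]
side sl [ 0.7 -0. ]
top sl [-0.2  0.5]
side si [ 0.3 -0.6]
side so [0.4 0.5]
top si [ 0.1 -0.5]
top so [-0.6  1.5]
side (np.float64(2.658076441761537), 80, 148) [ 2.5 -0.4]
side (np.float64(2.658076441761537), -80, 148) [-1.4 -0.6]
disp [ 0.5742  0.0149  1.0291 -0.4096  0.098   0.1292]
sleeve [0.50370997 0.14839302 0.22986362]
top (60, 0, 57) [0.3 0.5]
top (-20, 0, 57) [0.2 0.3]
top (-60, 0, 57) [0.4 0.5]
side (60, 0, 57) [-0.4 -0.8]
side (-20, 0, 57) [-0.4 -1.4]
side (-60, 0, 57) [-0.5 -0.8]
top (98, 30, 8) [ 0.8 -0.5]
top (98, -30, 8) [ 0.3 -0.8]
top (-98, -30, 8) [ 1.4 -0.1]
top (-98, 30, 8) [0.9 0.6]
rack [ 0.4326 -0.3626  0.4194] free [ 0.45089173 -0.35448563  0.057     ]
```

```bash
cat >> h.py <<'E'
D=[.5742,.0149,1.0291]; RK=[.4326,-.3626,.4194]
def d2w(p): return place(np.array(p)*1e-3,*D)
def rot(zdir,ydir):
    z=np.array(zdir)/np.linalg.norm(zdir); y=np.array(ydir)-np.dot(ydir,z)*z; y/=np.linalg.norm(y)
    return R.from_matrix(np.c_[np.cross(y,z),y,z])
def dd(v): return R.from_euler('z',D[2]).apply(v)
def delta(gp,gR,o=None):
    """shift & rotvec in tool axes from measured pose to grasp-point position gp, orientation gR"""
    o=o or robot.get_obs(); r=R.from_euler('xyz',o["ee_rot"]); t=np.array(gp)-gR.apply([0,0,.006])
    return np.round(r.inv().apply(t-o["tool_pos"]),4), np.round((r.inv()*gR).as_rotvec(),4)
def grasp(o=None):
    o=o or robot.get_obs(); r=R.from_euler('xyz',o["ee_rot"]); return np.array(o["tool_pos"])+r.apply([0,0,.006])
E
cat >> fit.py <<'E'
print('--- axis')
def dm2(v,k):
    if k=='a1': return place(np.array([v[4],v[5]-.040,.184]),*v[:3])
    if k=='a2': return place(np.array([v[4],.036,.184]),*v[:3])
    return dm(v,k)
obsd=[("top",'a1',(232.3,232.7)),("side",'a1',(268.7,216.5)),("top",'a2',(248.7,214.3)),("side",'a2',(292,214.3))]
x=least_squares(lambda q:np.concatenate([proj(n,dm2(np.r_[v[:3],q],k))[0]-px for n,k,px in obsd+[("side",'sl',(249.7,199.3)),("top",'sl',(219.7,244))]]),v[3:]).x
print(x)
print('sleeve tri',tri((249.7,199.3),(219.7,244)),tri((263.6,198.7),(226.8,233.2)),tri((236.3,200),(212.7,255)))
print('axis tri',tri((268.7,216.5),(232.3,232.7)),tri((292,214.3),(248.7,214.3)))
pp=tri((264,177),(155,186)); print('pump',pp, 'disp frame',R.from_euler('z',-v[2]).apply(pp-[v[0],v[1],0]))
g=d2w([78,137,300]); print(delta(np.r_[.497,.1525,.30],rot([0,0,-1],dd([1,0,0]))))
print('tiltdir', rot([0,0,-1],dd([1,0,0])).as_euler('xyz'))
E
python3 fit.py | sed -n '/--- axis/,$p'
```

```text
--- axis
[0.11216913 0.07082747 0.1295836 ]
sleeve tri [0.50373497 0.14863074 0.22991538] [0.52946911 0.13282815 0.22824475] [0.47839047 0.16374119 0.23139363]
axis tri [0.53935605 0.12947839 0.17268321] [0.58026533 0.09054774 0.18289118]
pump [0.66912742 0.33152855 0.12021734] disp frame [0.32027029 0.08193472 0.12021734]
(array([-0.3848, -0.2001, -0.0762]), array([-2.000e-03, -1.000e-04,  1.019e-01]))
tiltdir [-3.14159265  0.          2.59989633]
```

Call:
drive_tool --series '[[0.06,[-0.03,-0.015,-0.05],[0,0,0.02]],[0.06,[-0.08,-0.04,-0.076],[0,0,0.05]],[0.06,[-0.13,-0.07,-0.076],[0,0,0.1]],[0.06,[-0.18,-0.095,-0.076],[0,0,0.102]],[0.06,[-0.23,-0.12,-0.076],[0,0,0.102]]]'

```text
time: 0.72
tool_pos: [0.3919, 0.2896, 0.3061]
ee_rot: [-3.141, -0.0, 2.6]
wrist_force: [0.8, 0.3, -0.4]
width: 0.0601
finger_force: 0.0
```

```bash
python3 -c "
from h import *
print(delta(np.r_[.497,.1525,.30],rot([0,0,-1],dd([1,0,0]))))
o=robot.get_obs();print(np.round(o['joint_positions'],3),o['wrist_force'],grasp(o))"
```

```text
(array([-1.608e-01, -6.330e-02,  1.000e-04]), array([-0.0002, -0.0002,  0.0002]))
[ 0.52  -0.055  1.367  0.     1.83  -0.509] [ 0.83457343  0.26519383 -0.41296225] [0.39185066 0.28959479 0.30011034]
```

Call:
drive_tool --series '[[0.06,[-0.05,-0.02,0],[0,0,0]],[0.06,[-0.1,-0.04,0],[0,0,0]],[0.06,[-0.14,-0.055,0],[0,0,0]],[0.06,[-0.161,-0.063,0],[0,0,0]],[0.06,[-0.161,-0.063,0],[0,0,0]]]'

```text
time: 1.35
tool_pos: [0.497, 0.153, 0.3055]
ee_rot: [-3.14, -0.002, 2.597]
wrist_force: [-0.9, 0.1, 0.1]
width: 0.0599
finger_force: 0.0
```

```bash
python3 - <<'E'
from h import *
import cv2
print(delta(np.r_[.497,.1525,.232],rot([0,0,-1],dd([1,0,0]))))
s=imaging.snapshot("side"); t=imaging.snapshot("top")
o=robot.get_obs(); print(np.round(o['joint_positions'],3))
C=np.zeros((540,800,3),np.uint8)
C[:,:400]=cv2.resize(s[130:265,210:310],None,fx=4,fy=4,interpolation=2); C[:,400:]=cv2.resize(t[170:305,180:280],None,fx=4,fy=4,interpolation=2)
cv2.imwrite("pics/a1.png",C[:,:,::-1])
E
```

```text
(array([-0.0003, -0.0004,  0.0675]), array([-0.0012, -0.0016, -0.0029]))
[ 1.920e-01  1.800e-02  1.295e+00  1.000e-03  1.830e+00 -8.360e-01]
```

View pics/a1.png

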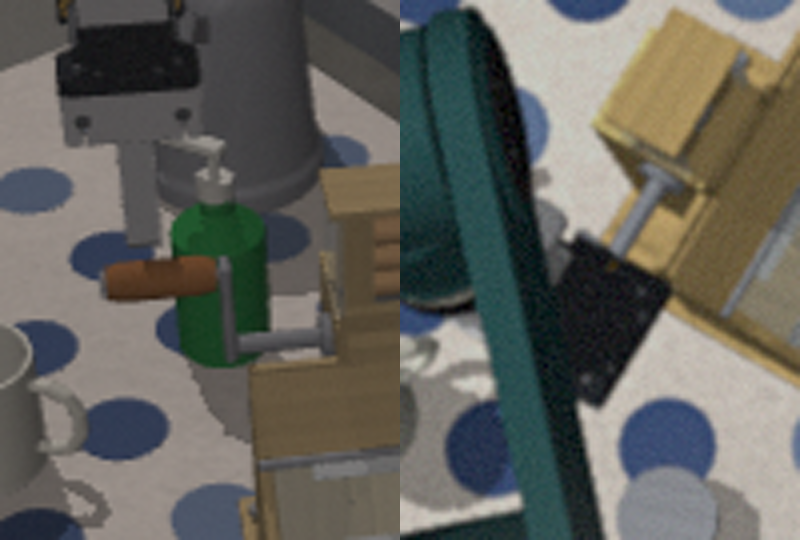

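The side view shows the fingers, tips near zoom (140,240), straight above the sleeve at (105–225, 280). It is clear to go down.

Call:
drive_tool --series '[[0.06,[0,0,0.03],[0,0,0]],[0.06,[0,0,0.055],[0,0,0]],[0.06,[0,0,0.068],[0,0,0]],[0.045,[0,0,0.068],[0,0,0]],[0.035,[0,0,0.068],[0,0,0]]]'

```text
time: 2.08
tool_pos: [0.497, 0.1546, 0.2398]
ee_rot: [3.14, 0.002, 2.6]
wrist_force: [-0.6, 0.0, 0.4]
width: 0.0435
finger_force: 0.0
```

Call:
drive_tool --series '[[0.01,[0,0,0],[0,0,0]],[0.01,[0,0,0],[0,0,0]],[0.01,[0,0,0],[0,0,0]]]'

```text
time: 2.45
tool_pos: [0.4968, 0.1539, 0.2392]
ee_rot: [3.141, 0.001, 2.6]
wrist_force: [-0.9, -0.9, 2.4]
width: 0.0215
finger_force: 30.0
```

```bash
cat >st.py <<'E'
from h import *
o=robot.get_obs(); g=grasp(o); print('grasp disp',np.round(R.from_euler('z',-D[2]).apply(g-[D[0],D[1],0])*1e3,1),'w',np.round(g,4))
print('force disp',np.round(R.from_euler('z',-D[2]).apply(o['wrist_force']),1),'tq',np.round(o['wrist_torque'],2),'q',np.round(o['joint_positions'],2),o['width'],o['finger_force'],np.round(o['ee_rot'],3),o['time'])
E
python3 st.py
```

```text
grasp disp [ 79.2 138.  233.2] w [0.4968 0.1539 0.2332]
force disp [-1.2  0.3  2.4] tq [-0.19  0.16  0.01] q [ 0.19  0.02  1.43 -0.    1.7  -0.84] 0.02151356753070646 30.000211000442505 [3.141e+00 1.000e-03 2.600e+00] 2.45
```

Call:
drive_tool --series '[[0.01,[0,0.006,0.0014],[0,0,0]],[0.01,[0,0.013,0.0042],[0,0,0]],[0.01,[0,0.0193,0.0079],[0,0,0]],[0.01,[0,0.025,0.0126],[0,0,0]],[0.01,[0,0.025,0.0126],[0,0,0]]]'

```text
time: 3.08
tool_pos: [0.511, 0.1778, 0.2262]
ee_rot: [3.136, 0.001, 2.601]
wrist_force: [3.3, 3.9, 3.1]
width: 0.0215
finger_force: 30.0
```

```bash
python3 st.py
```

```text
grasp disp [107.  138.2 220.2] w [0.511  0.1778 0.2202]
force disp [ 5.  -0.8  3.1] tq [ 0.85 -0.56  0.03] q [ 0.23  0.06  1.4   0.    1.67 -0.8 ] 0.02149265736982811 29.999346435070038 [3.136e+00 1.000e-03 2.601e+00] 3.075
```

Call:
drive_tool --series '[[0.01,[0,0.0099,0.0096],[0,0,0]],[0.01,[0,0.0152,0.0208],[0,0,0]],[0.01,[0,0.0177,0.0331],[0,0,0]],[0.01,[0,0.017,0.0455],[0,0,0]],[0.01,[0,0.017,0.0455],[0,0,0]]]'

```text
time: 3.7
tool_pos: [0.5183, 0.1903, 0.1771]
ee_rot: [-3.141, -0.001, 2.6]
wrist_force: [5.1, 4.8, -4.5]
width: 0.0215
finger_force: 30.0
```

```bash
python3 st.py
```

```text
grasp disp [121.4 138.3 171.1] w [0.5183 0.1903 0.1711]
force disp [ 6.7 -1.9 -4.5] tq [ 0.84 -0.98  0.09] q [ 0.25  0.11  1.45  0.    1.58 -0.78] 0.021472035361084007 30.003439486026764 [-3.141e+00 -1.000e-03  2.600e+00] 3.7
```

Call:
drive_tool --series '[[0.01,[0,-0.0017,0.0119],[0,0,0]],[0.01,[0,-0.0083,0.0225],[0,0,0]],[0.01,[0,-0.0173,0.0312],[0,0,0]],[0.01,[0,-0.0281,0.0373],[0,0,0]],[0.01,[0,-0.0401,0.0406],[0,0,0]]]'

```text
time: 4.32
tool_pos: [0.4977, 0.1552, 0.1399]
ee_rot: [3.14, 0.001, 2.6]
wrist_force: [1.0, 0.7, 8.1]
width: 0.0215
finger_force: 30.0
```

```bash
python3 st.py
```

```text
grasp disp [ 80.8 137.9 133.9] w [0.4977 0.1552 0.1339]
force disp [ 1.1 -0.5  8.1] tq [ 0.07 -0.12  0.08] q [ 0.19  0.06  1.58  0.    1.5  -0.84] 0.021546746469581442 30.002169907093048 [3.14e+00 1.00e-03 2.60e+00] 4.325
```

Call:
drive_tool --series '[[0.01,[0,-0.013,-0.0003],[0,0,0]],[0.01,[0,-0.0251,-0.0032],[0,0,0]],[0.01,[0,-0.0362,-0.009],[0,0,0]],[0.01,[0,-0.0454,-0.0173],[0,0,0]],[0.01,[0,-0.0523,-0.0277],[0,0,0]]]'

```text
time: 4.95
tool_pos: [0.4709, 0.1103, 0.167]
ee_rot: [3.141, 0.001, 2.599]
wrist_force: [6.4, 1.4, -0.7]
width: 0.0215
finger_force: 30.0
```

```bash
python3 st.py
```

```text
grasp disp [ 28.5 137.7 161. ] w [0.471  0.1103 0.161 ]
force disp [ 4.5 -4.7 -0.7] tq [ 0.36 -1.07  0.08] q [ 0.11 -0.04  1.63 -0.    1.55 -0.92] 0.021483797659129254 30.00256508588791 [3.141e+00 1.000e-03 2.599e+00] 4.95
```

Call:
drive_tool --series '[[0.01,[0,-0.0042,-0.0118],[0,0,0]],[0.01,[0,-0.0053,-0.0242],[0,0,0]],[0.01,[0,-0.0032,-0.0365],[0,0,0]],[0.01,[0,0.0018,-0.0479],[0,0,0]],[0.01,[0,0.0094,-0.0577],[0,0,0]]]'

```text
time: 5.58
tool_pos: [0.4754, 0.1179, 0.2245]
ee_rot: [-3.139, 0.0, 2.598]
wrist_force: [5.5, -2.7, -5.2]
width: 0.0214
finger_force: 30.0
```

Call:
drive_tool --series '[[0.01,[0,0.0099,-0.0077],[0,0,0]],[0.01,[0,0.0213,-0.0126],[0,0,0]],[0.01,[0,0.0336,-0.0146],[0,0,0]],[0.01,[0,0.0461,-0.0134],[0,0,0]],[0.01,[0,0.0578,-0.0092],[0,0,0]]]'

```text
time: 6.2
tool_pos: [0.5054, 0.1686, 0.2341]
ee_rot: [-3.14, -0.0, 2.599]
wrist_force: [2.0, -5.9, -3.8]
width: 0.0219
finger_force: 30.0
```

```bash
python3 st.py
```

```text
grasp disp [ 96.2 138.2 228.1] w [0.5054 0.1686 0.2281]
force disp [-4.  -4.7 -3.8] tq [-1.07 -0.37 -0.02] q [ 0.22  0.05  1.4  -0.    1.69 -0.81] 0.021882090977936267 29.997991919517517 [-3.14  -0.     2.599] 6.2
```

Call:
drive_tool --series '[[0.045,[0,0,0],[0,0,0]],[0.06,[0,0,0],[0,0,0]],[0.07,[0,0,-0.03],[0,0,0]],[0.07,[0,0,-0.08],[0,0,0]],[0.07,[0,0,-0.09],[0,0,0]]]'

```text
time: 6.82
tool_pos: [0.5058, 0.1692, 0.3292]
ee_rot: [3.135, 0.005, 2.6]
wrist_force: [-1.0, 0.7, -0.7]
width: 0.0675
finger_force: 0.0
```

```bash
cat st.py > st2.py; cat >> st2.py <<'E'
t=np.radians(38); Z=dd([np.sin(t),0,-np.cos(t)]); BR=rot(Z,dd([0,-1,0]))
for b in(130,110): print(b,delta(d2w([0,0,80])-b*1e-3*Z,BR))
E
python3 st2.py
```

```text
grasp disp [ 97.  138.1 323.2] w [0.5059 0.1692 0.3232]
force disp [ 0.   1.2 -0.7] tq [0.02 0.   0.01] q [ 0.22  0.05  1.22  0.    1.87 -0.81] 0.06747869034616104 0.0 [3.135 0.005 2.6  ] 6.825
130 (array([-0.1373, -0.1817,  0.1416]), array([-0.5109,  0.518 ,  1.511 ]))
110 (array([-0.1373, -0.1694,  0.1574]), array([-0.5109,  0.518 ,  1.511 ]))
```

Call:
drive_tool --series '[[0.075,[-0.03,-0.05,0],[-0.05,0.05,0.15]],[0.075,[-0.06,-0.09,0],[-0.1,0.1,0.3]],[0.075,[-0.09,-0.13,0],[-0.16,0.16,0.47]],[0.075,[-0.12,-0.17,0],[-0.21,0.21,0.62]],[0.075,[-0.137,-0.2,0],[-0.26,0.26,0.77]]]'

```text
time: 7.45
tool_pos: [0.5192, -0.0752, 0.3232]
ee_rot: [2.999, -0.334, 1.838]
wrist_force: [0.0, -0.9, -0.6]
width: 0.0752
finger_force: 0.0
```

```bash
python3 st2.py
```

```text
grasp disp [-103.6    1.4  317.5] w [ 0.5196 -0.0731  0.3175]
force disp [-0.8 -0.5 -0.6] tq [-0.21  0.05 -0.04] q [-0.47  0.06  1.26  0.37  1.92 -0.6 ] 0.07522415609134205 0.0 [ 2.999 -0.334  1.838] 7.45
130 (array([-0.0308, -0.0029,  0.1342]), array([-0.2535,  0.2584,  0.7313]))
110 (array([-0.0279,  0.0035,  0.153 ]), array([-0.2535,  0.2584,  0.7313]))
```

Continue to the pre-entry pose, turning first, then look.

Call:
drive_tool --series '[[0.075,[-0.005,0,0.02],[-0.05,0.05,0.15]],[0.075,[-0.01,0,0.04],[-0.1,0.1,0.3]],[0.075,[-0.02,0,0.07],[-0.16,0.16,0.46]],[0.075,[-0.025,-0.002,0.1],[-0.21,0.21,0.61]],[0.075,[-0.031,-0.003,0.13],[-0.2535,0.258,0.731]]]'

```text
time: 8.07
tool_pos: [0.5306, -0.0567, 0.1904]
ee_rot: [3.141, -0.663, 1.032]
wrist_force: [0.0, 0.7, -0.1]
width: 0.075
finger_force: 0.0
```

```bash
python3 st2.py; python3 - <<'E'
from h import *
import cv2
s=imaging.snapshot("side"); t=imaging.snapshot("top")
C=np.zeros((580,800,3),np.uint8)
C[:580,:400]=cv2.resize(s[165:310,255:355],None,fx=4,fy=4,interpolation=2); C[:,400:]=cv2.resize(t[160:305,215:315],None,fx=4,fy=4,interpolation=2)
cv2.imwrite("pics/a2.png",C[:,:,::-1])
E
```

```text
grasp disp [-80.1   0.5 185.7] w [ 0.5325 -0.0535  0.1857]
force disp [ 0.6  0.3 -0.1] tq [-0.3   0.28  0.01] q [-0.61 -0.01  1.69  0.66  1.53 -0.12] 0.07497450837027332 0.0 [ 3.141 -0.663  1.032] 8.075
130 (array([-0.0019,  0.0005,  0.0026]), array([-0.0004,  0.0002,  0.0019]))
110 (array([-0.0019,  0.0005,  0.0226]), array([-0.0004,  0.0002,  0.0019]))
```

View pics/a2.png

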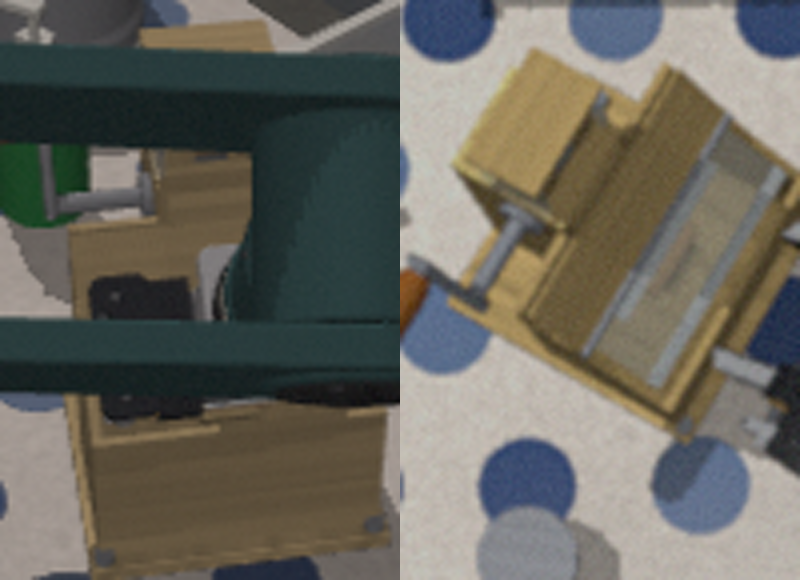

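The top view shows one blank through the flap, at about pixel (284,223), with the flap shut and the hinge running from (296,190) to (262,248). I will check these, and the fingertips, against projections.

```bash
python3 - <<'E'
from h import *
o=robot.get_obs(); r=R.from_euler('xyz',o['ee_rot'])
f=lambda q:[round(400+(q[0][0]-215)*4),round((q[0][1]-160)*4)]
for y in(.0375,-.0375,.05,-.05): print('tip',y,f(proj('top',np.array(o['tool_pos'])+r.apply([0,y,.025]))))
for n,p in dict(h1=(2.66,80,148),h2=(2.66,-80,148),l1=(-49.35,80,107),l2=(-49.35,-80,107),pk=(0,0,80),p1=(0,26,80),p2=(0,-26,80),f1=(2.66-44.1,78,113.5),f2=(2.66-44.1,-78,113.5),t1=(92,36,287),t2=(92,-36,287),t3=(48,36,287),t4=(48,-36,287)).items(): print(n,f(proj('top',d2w(p))))
E
```

```text
tip 0.0375 [792, 244]
tip -0.0375 [728, 352]
tip 0.05 [803, 226]
tip -0.05 [718, 371]
h1 [593, 351]
h2 [730, 127]
l1 [671, 403]
l2 [803, 184]
pk [671, 261]
p1 [650, 296]
p2 [692, 227]
f1 [661, 393]
f2 [790, 178]
t1 [470, 161]
t2 [540, 49]
t3 [540, 202]
t4 [610, 89]
```

```bash
python3 - <<'E'
import cv2
# wider top view, fresh picture
from bench import imaging
t=imaging.snapshot("top"); cv2.imwrite("pics/a3.png",cv2.resize(t[150:300,220:370],None,fx=4,fy=4,interpolation=2)[:,:,::-1])
E
```

```text
(no output)
```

View pics/a3.png

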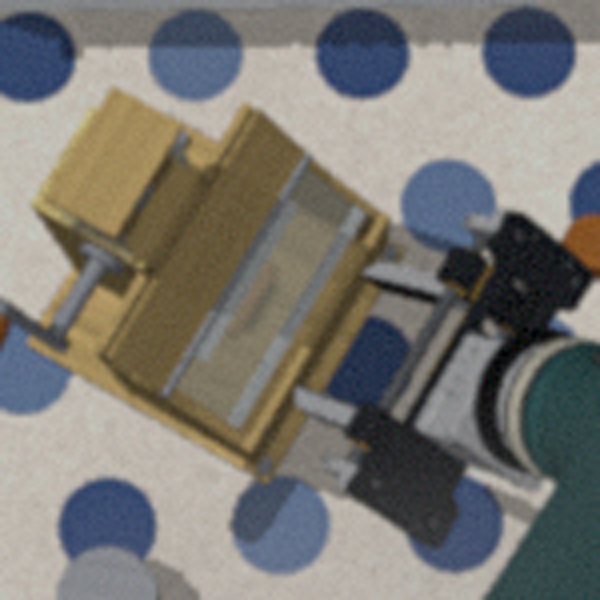

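Call:
drive_tool --series '[[0.075,[0,0.0005,0.02],[0,0,0]],[0.075,[0,0.0005,0.04],[0,0,0]],[0.075,[0,0.0005,0.055],[0,0,0]],[0.075,[0,0.0005,0.07],[0,0,0]],[0.075,[0,0.0005,0.085],[0,0,0]]]'

```text
time: 8.85
tool_pos: [0.5595, -0.0125, 0.1256]
ee_rot: [3.134, -0.661, 1.041]
wrist_force: [-0.4, -1.0, 1.3]
width: 0.0747
finger_force: 0.7
```

```bash
sed -i 's/^D=.*; RK/D=[.5752,.0166,1.0291]; RK/' h.py; sed -i 's/(130,110)/(0,-2)/' st2.py; python3 st2.py
```

```text
grasp disp [-29.3  -1.6 120.8] w [ 0.5614 -0.0093  0.1208]
force disp [-1.1 -0.2  1.3] tq [-0.21  0.18  0.01] q [-0.5   0.06  1.75  0.68  1.35 -0.13] 0.07472790640506023 0.7041898142779246 [ 3.134 -0.661  1.041] 8.85
0 (array([-0.0019, -0.0016,  0.0502]), array([0.0007, 0.002 , 0.0095]))
-2 (array([-0.0019, -0.0016,  0.0522]), array([0.0007, 0.002 , 0.0095]))
```

Call:
drive_tool --series '[[0.075,[-0.001,-0.001,0.015],[0,0,0]],[0.075,[-0.001,-0.0015,0.03],[0,0,0.005]],[0.075,[-0.001,-0.0015,0.042],[0,0,0.005]],[0.075,[-0.001,-0.0015,0.05],[0,0,0.005]],[0.075,[-0.001,-0.0015,0.05],[0,0,0.005]]]'

```text
time: 9.48
tool_pos: [0.5719, 0.0139, 0.0836]
ee_rot: [-3.141, -0.659, 1.032]
wrist_force: [-0.9, -1.1, -4.1]
width: 0.0751
finger_force: 1.8
```

```bash
python3 st2.py
```

```text
grasp disp [-0.3  1.4 78.9] w [0.5738 0.0171 0.0789]
force disp [-1.4  0.2 -4.1] tq [-0.79  0.5   0.05] q [-0.44  0.12  1.78  0.7   1.25 -0.13] 0.07505798568003902 1.7663548467680812 [-3.141 -0.659  1.032] 9.475
0 (array([ 0.0009,  0.0014, -0.0007]), array([-0.0026,  0.004 ,  0.0025]))
-2 (array([0.0009, 0.0014, 0.0013]), array([-0.0026,  0.004 ,  0.0025]))
```

Now close gently in steps.

Call:
drive_tool --series '[[0.066,[0,0.001,0],[0,0,0]],[0.058,[0,0.001,0],[0,0,0]],[0.054,[0,0.001,0],[0,0,0]],[0.045,[0,0.001,0],[0,0,0]],[0.045,[0,0.001,0],[0,0,0]]]'

```text
time: 10.1
tool_pos: [0.5737, 0.013, 0.0854]
ee_rot: [3.139, -0.661, 1.033]
wrist_force: [-1.8, -0.5, -0.4]
width: 0.0518
finger_force: 30.5
```

Call:
drive_tool --series '[[0.045,[0,0.001,0],[0,0,0]],[0.045,[0,0.001,0],[0,0,0]]]'

```text
time: 10.35
tool_pos: [0.5738, 0.0129, 0.0853]
ee_rot: [3.142, -0.661, 1.033]
wrist_force: [-4.1, -1.7, 2.8]
width: 0.0516
finger_force: 30.3
```

```bash
python3 st2.py
```

```text
grasp disp [-0.2 -0.7 80.6] w [0.5757 0.0161 0.0806]
force disp [-3.5  2.6  2.8] tq [-0.27  0.79  0.49] q [-0.44  0.12  1.78  0.7   1.25 -0.13] 0.051582277342203865 30.327031002379954 [ 3.142 -0.661  1.033] 10.35
0 (array([-0.0002, -0.0007,  0.0006]), array([-0.0024,  0.0022,  0.0032]))
-2 (array([-0.0002, -0.0007,  0.0026]), array([-0.0024,  0.0022,  0.0032]))
```

Call:
drive_tool --series '[[0.045,[0.0012,0.001,-0.0016],[0,0,0]],[0.045,[0.0025,0.001,-0.0032],[0,0,0]],[0.045,[0.0035,0.001,-0.007],[0,0,0]],[0.045,[0.0035,0.001,-0.012],[0,0,0]],[0.045,[0.0035,0.001,-0.016],[0,0,0]]]'

```text
time: 10.98
tool_pos: [0.5711, 0.0068, 0.0987]
ee_rot: [-3.139, -0.662, 1.031]
wrist_force: [-0.9, -0.3, -3.9]
width: 0.0517
finger_force: 31.7
```

```bash
python3 st2.py
```

```text
grasp disp [-6.8 -1.5 94. ] w [0.573 0.01  0.094]
force disp [-0.7  0.6 -3.9] tq [-0.9   0.59  0.11] q [-0.45  0.1   1.77  0.69  1.29 -0.12] 0.05172964999400113 31.709309918805957 [-3.139 -0.662  1.031] 10.975
0 (array([-0.0033, -0.0015,  0.0152]), array([-0.0032,  0.0016,  0.0013]))
-2 (array([-0.0033, -0.0015,  0.0172]), array([-0.0032,  0.0016,  0.0013]))
```

Call:
drive_tool --series '[[0.045,[-0.001,0,-0.012],[0,0,0]],[0.045,[-0.002,0,-0.026],[0,0,0]],[0.045,[-0.003,0,-0.042],[0,0,0]],[0.045,[-0.003,0,-0.06],[0,0,0]],[0.045,[-0.003,0,-0.08],[0,0,0]]]'

```text
time: 11.6
tool_pos: [0.5451, -0.0387, 0.1633]
ee_rot: [3.138, -0.662, 1.034]
wrist_force: [0.4, -0.3, 1.0]
width: 0.0515
finger_force: 30.0
```

Call:
drive_tool --series '[[0.045,[0,0,-0.025],[0,0,0]],[0.045,[0,0,-0.055],[0,0,0]],[0.045,[0,0,-0.085],[0,0,0]],[0.045,[0,0,-0.105],[0,0,0]],[0.045,[0,0,-0.11],[0,0,0]]]'

```text
time: 12.22
tool_pos: [0.5106, -0.0971, 0.2506]
ee_rot: [3.135, -0.661, 1.035]
wrist_force: [1.1, -0.7, -0.1]
width: 0.0519
finger_force: 30.0
```

```bash
python3 st.py; cat > st3.py <<'E'
from h import *
y=R.from_euler('z',RK[2]).apply([0,-1,0]); RR=rot([0,0,-1],y)
f=place(np.array([.02,0,.057]),*RK)
for h in(.12,0): print(h,delta(f+[0,0,h],RR))
E
python3 st3.py
```

```text
grasp disp [-127.    -3.3  245.8] w [ 0.5125 -0.0939  0.2458]
force disp [-0.  -1.3 -0.1] tq [-0.32  0.22 -0.  ] q [-0.7  -0.04  1.6   0.66  1.67 -0.12] 0.05192348199564876 29.999905228614807 [ 3.135 -0.661  1.035] 12.225
0.12 (array([-0.2402,  0.0808, -0.1007]), array([-0.197 , -0.6417,  0.5902]))
0 (array([-0.3139,  0.0802, -0.006 ]), array([-0.197 , -0.6417,  0.5902]))
```

Call:
drive_tool --series '[[0.045,[-0.045,0.016,-0.03],[-0.035,-0.115,0.105]],[0.045,[-0.09,0.03,-0.06],[-0.07,-0.23,0.21]],[0.045,[-0.135,0.046,-0.09],[-0.105,-0.345,0.32]],[0.045,[-0.18,0.06,-0.1],[-0.14,-0.46,0.42]],[0.045,[-0.22,0.073,-0.1],[-0.175,-0.57,0.525]]]'

```text
time: 12.85
tool_pos: [0.4522, -0.3369, 0.1925]
ee_rot: [-3.121, -0.068, 0.481]
wrist_force: [0.1, -0.2, -0.3]
width: 0.0517
finger_force: 30.0
```

```bash
python3 st3.py
```

```text
0.12 (array([-0.0099,  0.0152,  0.0085]), array([-0.0226, -0.067 ,  0.062 ]))
0 (array([-0.0181,  0.0176,  0.1282]), array([-0.0226, -0.067 ,  0.062 ]))
```

Call:
drive_tool --series '[[0.045,[-0.008,0.01,0.02],[-0.012,-0.035,0.031]],[0.045,[-0.014,0.0165,0.045],[-0.0226,-0.067,0.062]],[0.045,[-0.014,0.0165,0.068],[-0.0226,-0.067,0.062]],[0.045,[-0.014,0.0165,0.068],[-0.0226,-0.067,0.062]]]'

```text
time: 13.35
tool_pos: [0.4502, -0.3509, 0.1201]
ee_rot: [-3.133, -0.001, 0.424]
wrist_force: [-0.8, 0.4, -0.4]
width: 0.0519
finger_force: 30.0
```

```bash
sed -i 's/(.12,0)/(.06,0)/' st3.py; python3 st3.py; python3 - <<'E'
from h import *
import cv2
s=imaging.snapshot("side"); t=imaging.snapshot("top")
C=np.zeros((600,800,3),np.uint8)
C[:,:400]=cv2.resize(s[350:470,335:415],None,fx=5,fy=5,interpolation=2); C[:,400:]=cv2.resize(t[230:350,380:460],None,fx=5,fy=5,interpolation=2)
cv2.imwrite("pics/a4.png",C[:,:,::-1])
o=robot.get_obs(); r=R.from_euler('xyz',o['ee_rot']); T=np.array(o['tool_pos'])
fs=lambda q:np.round([(q[0][0]-335)*5,(q[0][1]-350)*5]); ft=lambda q:np.round([400+(q[0][0]-380)*5,(q[0][1]-230)*5])
for nm,p in dict(grasp=T+r.apply([0,0,.006]),e1=T+r.apply([0,.026,.006]),e2=T+r.apply([0,-.026,.006]),tip1=T+r.apply([0,.032,.025]),tip2=T+r.apply([0,-.032,.025]),free=place(np.array([.02,0,.057]),*RK),s3=place(np.array([.06,0,.057]),*RK),s1=place(np.array([-.02,0,.057]),*RK)).items(): print(nm,fs(proj('side',p)),ft(proj('top',p)))
E
```

```text
0.06 (array([-0.0008,  0.0035, -0.003 ]), array([-0.0089, -0.0005,  0.0048]))
0 (array([-0.0008,  0.004 ,  0.057 ]), array([-0.0089, -0.0005,  0.0048]))
grasp [275. 196.] [666. 203.]
e1 [343. 224.] [714. 180.]
e2 [207. 169.] [619. 225.]
tip1 [352. 258.] [715. 179.]
tip2 [187. 190.] [599. 234.]
free [259. 286.] [642. 215.]
s3 [293. 201.] [607. 144.]
s1 [223. 376.] [677. 287.]
```

View pics/a4.png

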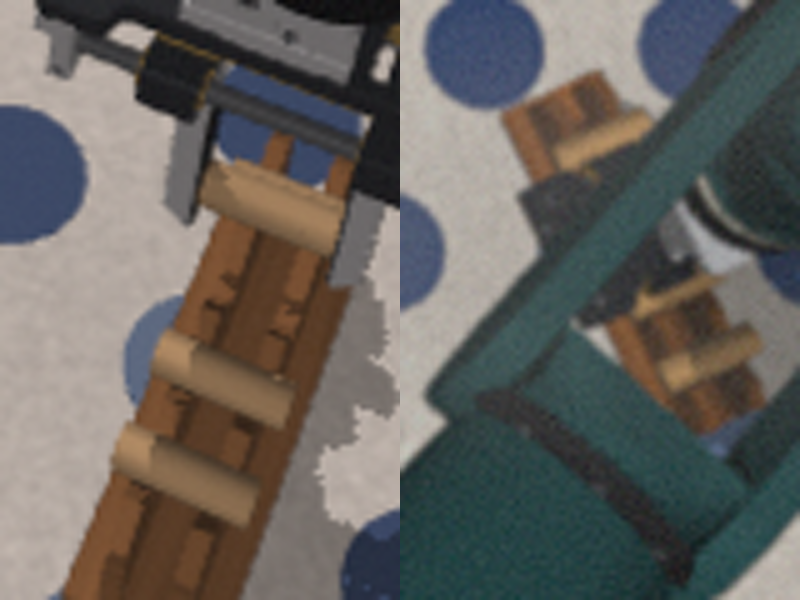

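The side view shows the held blank level between the fingers, centred at zoom (274,204), with set1 at (225,377) and set0 at (187,477). The free notch therefore falls at (260,286), as predicted, so I can descend.

Call:
drive_tool --series '[[0.045,[-0.0008,0.004,0.012],[-0.009,0,0.005]],[0.045,[-0.0008,0.004,0.026],[-0.009,0,0.005]],[0.045,[-0.0008,0.004,0.04],[-0.009,0,0.005]],[0.045,[-0.0008,0.004,0.048],[-0.009,0,0.005]],[0.045,[-0.0008,0.004,0.05],[-0.009,0,0.005]]]'

```text
time: 14.08
tool_pos: [0.4517, -0.3561, 0.0716]
ee_rot: [3.137, -0.001, 0.419]
wrist_force: [0.0, -0.7, -0.2]
width: 0.0517
finger_force: 30.0
```

Call:
drive_tool --series '[[0.045,[0,0,0],[0,0,0]],[0.045,[0,0,0],[0,0,0]]]'

```text
time: 14.32
tool_pos: [0.4525, -0.3567, 0.0734]
ee_rot: [3.134, -0.003, 0.419]
wrist_force: [0.0, -0.8, -0.5]
width: 0.0519
finger_force: 30.0
```

```bash
cat >> st3.py <<'E'
o=robot.get_obs(); print('F rack',np.round(R.from_euler('z',-RK[2]).apply(o['wrist_force']),1),'tq',np.round(R.from_euler('z',-RK[2]).apply(o['wrist_torque']),2),'g rack',np.round(R.from_euler('z',-RK[2]).apply(grasp(o)-[RK[0],RK[1],0])*1e3,1),o['time'])
E
python3 st3.py
```

```text
0.06 (array([-0.0005, -0.0024, -0.0496]), array([ 0.0072, -0.0025, -0.0005]))
0 (array([-0.0006, -0.0028,  0.0104]), array([ 0.0072, -0.0025, -0.0005]))
F rack [-0.3 -0.7 -0.5] tq [0.05 0.13 0.01] g rack [20.6 -2.8 67.4] 14.325
```

```bash
cat > avg.py <<'E'
from h import *
y=R.from_euler('z',RK[2]).apply([0,-1,0]); RR=rot([0,0,-1],y); f=place(np.array([.02,0,.057]),*RK)
G=[];F=[];Dl=[]
for i in range(12):
    imaging.snapshot("top"); o=robot.get_obs(); G.append(R.from_euler('z',-RK[2]).apply(grasp(o)-[RK[0],RK[1],0])*1e3); F.append(np.r_[R.from_euler('z',-RK[2]).apply(o['wrist_force']),o['wrist_torque']]); Dl.append(np.r_[delta(f,RR,o)])
print('g rack',np.mean(G,0).round(1),np.std(G,0).round(1),'F',np.mean(F,0).round(2)); print('delta',np.mean(Dl,0).round(4),o['time'],o['width'])
E
python3 avg.py
```

```text
g rack [20.4 -2.5 67. ] [0.1 0.1 0.2] F [-0.16  0.22 -0.18 -0.03  0.13  0.  ]
delta [-0.0005 -0.0026  0.01    0.0065 -0.0022 -0.0006] 14.925 0.05155509690613561
```

Call:
drive_tool --series '[[0.045,[-0.0005,-0.002,0.003],[0.006,-0.002,0]],[0.045,[-0.0005,-0.002,0.003],[0.006,-0.002,0]]]'

```text
time: 15.18
tool_pos: [0.4506, -0.3546, 0.0692]
ee_rot: [-3.141, 0.0, 0.419]
wrist_force: [-0.4, -0.5, 0.4]
width: 0.0519
finger_force: 30.0
```

```bash
python3 avg.py; python3 - <<'E'
from h import *
import cv2
s=imaging.snapshot("side")
cv2.imwrite("pics/a5.png",cv2.resize(s[375:460,350:420],None,fx=7,fy=7,interpolation=2)[:,:,::-1])
o=robot.get_obs(); r=R.from_euler('xyz',o['ee_rot']); T=np.array(o['tool_pos'])
fs=lambda q:np.round([(q[0][0]-350)*7,(q[0][1]-375)*7])
for nm,p in dict(grasp=T+r.apply([0,0,.006]),free=place(np.array([.02,0,.057]),*RK),s3=place(np.array([.06,0,.057]),*RK),s1=place(np.array([-.02,0,.057]),*RK),up=place(np.array([.02,0,.064]),*RK)).items(): print(nm,fs(proj('side',p)))
E
```

```text
g rack [19.9 -0.4 63.7] [0.  0.1 0.1] F [ 0.13  0.05 -0.23 -0.02  0.13  0.01]
delta [ 0.0001 -0.0004  0.0067  0.0001 -0.     -0.0006] 15.775 0.05157525271443517
grasp [262. 213.]
free [258. 225.]
s3 [305. 106.]
s1 [207. 351.]
up [260. 212.]
```

View pics/a5.png

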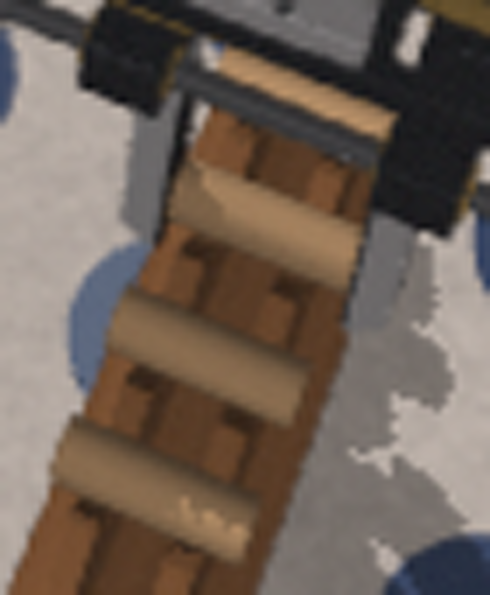

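Call:
drive_tool --series '[[0.045,[0,-0.0006,0.002],[0,0,0]],[0.045,[0,-0.0007,0.004],[0,0,0]],[0.045,[0,-0.0007,0.0055],[0,0,0]],[0.045,[0,-0.0007,0.0055],[0,0,0]]]'

```text
time: 16.32
tool_pos: [0.4507, -0.3541, 0.0651]
ee_rot: [3.141, -0.0, 0.419]
wrist_force: [-1.0, 1.2, 4.8]
width: 0.052
finger_force: 30.0
```

```bash
python3 avg.py
```

```text
g rack [20.   0.4 59. ] [0. 0. 0.] F [-0.33  2.25  5.52  0.4   0.43  0.01]
delta [ 0.      0.0004  0.002   0.0002 -0.0004 -0.0005] 16.925 0.05185378251484605
```

Call:
drive_tool --series '[[0.0525,[0,0,-0.0005],[0,0,0]],[0.054,[0,0,-0.0005],[0,0,0]],[0.057,[0,0,-0.0005],[0,0,0]],[0.062,[0,0,-0.0005],[0,0,0]],[0.066,[0,0,-0.0005],[0,0,0]]]'

```text
time: 17.55
tool_pos: [0.4506, -0.3542, 0.0646]
ee_rot: [-3.142, 0.0, 0.419]
wrist_force: [-0.0, -0.1, 0.2]
width: 0.0658
finger_force: 0.0
```

Call:
drive_tool --series '[[0.068,[0,0,-0.01],[0,0,0]],[0.068,[0,0,-0.03],[0,0,0]],[0.068,[0,0,-0.07],[0,0,0]],[0.068,[0,0,-0.12],[0,0,0]],[0.068,[0,0,-0.16],[0,0,0]]]'

```text
time: 18.18
tool_pos: [0.4509, -0.3545, 0.228]
ee_rot: [3.139, -0.001, 0.419]
wrist_force: [-0.3, -0.7, -0.2]
width: 0.0681
finger_force: 0.0
```

Call:
drive_tool --series '[[0.068,[-0.05,0,-0.03],[0,0,0]],[0.068,[-0.1,0,-0.05],[0,0,0]],[0.068,[-0.14,0,-0.05],[0,0,0]],[0.068,[-0.17,0,-0.05],[0,0,0]],[0.068,[-0.18,0,-0.05],[0,0,0]]]'

```text
time: 18.8
tool_pos: [0.285, -0.428, 0.2757]
ee_rot: [3.14, -0.0, 0.417]
wrist_force: [-0.8, -0.1, -0.6]
width: 0.0682
finger_force: 0.0
```

```bash
python3 - <<'E'
from h import *
import cv2
s=imaging.snapshot("side"); t=imaging.snapshot("top")
C=np.zeros((600,800,3),np.uint8)
C[:,:250]=cv2.resize(s[370:470,350:400],(250,500),interpolation=2)[:500] if False else 0
a=cv2.resize(s[375:465,345:410],None,fx=5,fy=5,interpolation=2); C[:a.shape[0],:a.shape[1]]=a
b=cv2.resize(t[235:325,390:465],None,fx=5,fy=5,interpolation=2); C[:b.shape[0],330:330+b.shape[1]]=b
c=cv2.resize(s[165:315,265:360],None,fx=2,fy=1,interpolation=2); C[450:600,:190]=c
d=t[160:280,215:335]; C[470:590,220:340]=d
cv2.imwrite("pics/a6.png",C[:,:,::-1]); print(robot.get_obs()['joint_positions'])
E
```

```text
[-1.09205702e+00  2.45441328e-03  1.37090403e+00  3.59730968e-04
  1.76736120e+00  6.12258311e-02]
```

View pics/a6.png

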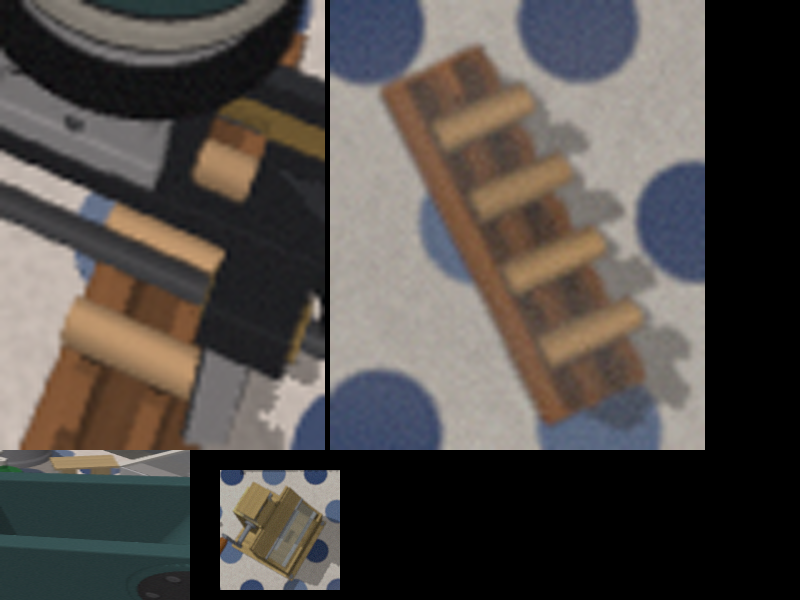

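The top view shows four evenly spaced blanks at zoom (484,117), (522,187), (555,260) and (592,333). The new one is in line with its neighbours. I will use the last view to check the flap.

```bash
python3 - <<'E'
from h import *
import cv2
t=imaging.snapshot("top"); cv2.imwrite("pics/a7.png",cv2.resize(t[150:290,200:340],None,fx=4,fy=4,interpolation=2)[:,:,::-1])
E
```

```text
(no output)
```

View pics/a7.png

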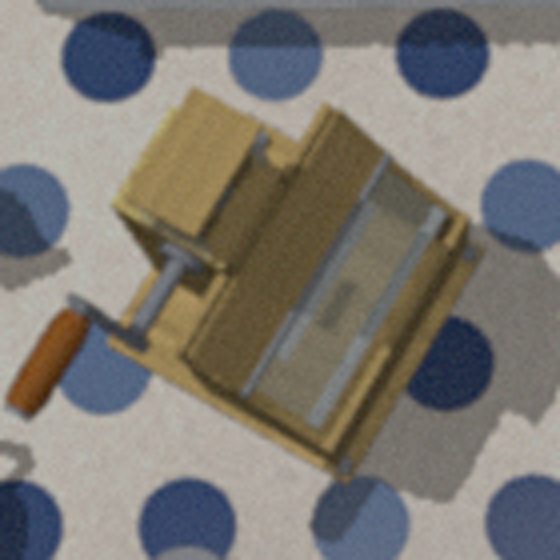

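The flap is shut, its edge bar running from (440,215) to (315,415). The bay shows only the empty cradle at (337,305).

```bash
python3 -c "
from bench import robot
print(robot.close_job())"
```

```text
the job is handed in; nothing more can be done
None
```

The job is handed in, with no verdict returned: one blank was dispensed and laid in the free notch in line with its neighbours, and the last top view showed the flap shut and the bay empty; I did not check the magazine or the other objects up close afterwards.

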